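Sort the worn rim deadlock from the sound one

ROBOT

A 6-joint arm with a two-finger parallel gripper is mounted at the origin on the work surface. World frame = base frame: x ahead of the robot, y to its left, z up, the work surface at z = 0. Lengths are in m, angles in degrees, forces in N, time in s.
With the tool pointing down it reaches from about 0.4 to 0.825 m from the base axis. Payload 7 kg.
Tool frame: the origin (TCP) lies midway between the tips of the shut fingers; the grasp point (between the pads) lies 19 mm behind it; z points along the fingers, y is the direction in which the jaws open and shut (so a half turn about z gives the same grasp; the last joint's range is limited). The gripper opens to 88 mm and grips with 3 to 60 N. Pads are 19 mm wide; open, the fingers measure 130 mm over their backs; the gripper's body (78 mm by 193 mm) begins 47 mm behind the grasp point.
Start: joints at [86.408, 20.546, 0.682, 0, -70.136, -16.507], TCP at [0.232, 0.634, 0.227] pointing down, gripper open.
Joint ranges: [-176.03, 176.03], [-82.01, 121.73], [-58.28, 71.71], [-173.87, 95.51], [-174.79, -0.11], [-173.66, 173.66]. Speed limits (degrees/s): [136.94, 136.94, 172.46, 180, 180, 180].

INTERFACE

Orientations are given as a 3x3 rotation matrix whose columns are the frame's x, y, z axes.
In Python, from rig import robot gives the robot as it stands. Calls block until the motion is done:
- robot.goto(position, orientation): joint-space move of the TCP to a pose.
- robot.servo_line(position, ori=None, speed=0.15): straight line of the TCP; ori=None keeps the orientation; speed is the mean speed in m/s.
- robot.movej(angles): joint-space move.
- robot.move_gripper(opening): opening from 0.0 (shut) to 1.0 (fully open); the grip force is fixed at half the most; returns when the fingers have stopped.
- robot.dwell(seconds).
- robot.ik(position, orientation): joint angles nearest the present ones, or None.
- robot.grab_frame(name): name is "scene" or "top" or "wrist"; returns (picture, depth): 384x512x3 uint8, red, green, blue; 384x512 float32, m along the optical axis (not along the pixel's ray), 0 where there is no reading.
- robot.camera_info(name): a dict with "vfov" (degrees; the focal length in pixels is half the picture's height over the tangent of half this angle, whatever the lens; pixels are square), "cx", "cy" (the principal point, pixels), "k1" (the pictures are not rectified: a ray, as slopes to the right and down, at radius r is drawn at 1 + k1 r^2 times it, then the intrinsics apply), "view" (4x4, takes a point from world to camera coordinates); the wrist camera has in their place "T_tool_cam" (4x4, takes a point from camera to tool coordinates, whose origin is the TCP and whose axes are the flange's). Camera axes: x right, y down, z forward; pixel columns grow to the right and rows downward; lengths in m; the calibration is good to about 2 mm. A picture is of the moment at which its call begins: read the wrist's pose just before it. camera_info takes no time and is no camera call.
A pose or a line that the arm cannot do raises robot.Unreachable and nothing moves.
- robot.job_done(): hands the job in, once; it reports no verdict.
Readings, each from a call of its own:
- robot.read_t(): time.
- robot.read_qpos(): joint angles.
- robot.read_qvel(): joint speeds.
- robot.read_effort(): joint torques, N m.
- robot.read_position(): TCP position.
- robot.read_tcp_rot(): TCP orientation.
- robot.read_force(): force on the tool from outside, world axes, zero at the start.
- robot.read_ft_torque(): the same for the moment, N m.
- robot.read_grip_width(): opening from 0.0 (shut) to 1.0 (fully open).
Only numpy, scipy, OpenCV 4.12 (cv2) and the standard library are available. Lean on these libraries where they do the work, as an engineer would, in place of code of your own. Each camera call takes 0.05 s, during which the arm holds its last target. There are 200 camera calls.

TASK

Of the two small rim deadlocks on the locksmith's bench, one still holds its bolt and one is worn: squeeze each between the fingers, bolt nose against case back, and feel whether the bolt stands firm or gives way into the case. Lay the firm lock flat in the square wooden tray and the one that gave way, bolt pushed in, flat in the round steel dish, thumb turns up; set them down, do not drop them from a height.

Things in the scene. Friction and masses are not known exactly. Their poses are not given: they have to be found in the camera images.
- lock_a_mid (a point): a rim deadlock, looks just like the other: dark steel case 46 (x) x 75 (y) x 30 mm tall, brass thumb turn 10 mm high on top, brass bolt 18 mm wide and tall at mid-height, standing 14 mm out of the +x face: 60 mm from case back to bolt nose. Point: middle of those 60 mm, 15 mm above the underside. x points out along the bolt, z up. About 0.33 kg
- lock_b_mid (a point): the other rim deadlock: same looks, sizes, point, axes, mass; either may be the worn one, at random. Squeezed gently (20 to 25 N) along x, one finger on bolt nose, one on case back, the worn lock's bolt slides 11 mm into the case (it needs about 5 N) and stays in: fingers about 48 mm apart; the firm one gives 1 to 2 mm: about 58 mm. Hard grips read up to 4 mm less
- lock_a_bolt (a joint): how far the bolt of lock a has been pushed into its case, m: 0 standing out (as at the start, in both locks), 0.011 fully in
- lock_b_bolt (a joint): how far the bolt of lock b has been pushed into its case, m: 0 standing out, 0.011 fully in
- tray: square wooden tray fixed to the bench, 180 by 180 mm outside, walls 6 mm thick and 25 mm high, floor 6 mm thick; origin at the centre of its underside, z up. For the firm lock.
- dish: round steel dish fixed to the bench, 190 mm across the rim, 180 mm at the foot, 25 mm high, wall 3 mm thick, floor 4 mm thick; origin at the centre of its underside, z up. For the worn lock (the one that gave way).
Mind the look-alikes: they are no part of the job. What is shaped like the part that bears lock_b_mid but purple, red or turquoise is not meant.

How it is judged:
By the outcome, as a careful person would: the job done as asked, in the order asked, and still so for the second after the job is handed in, with the robot touching nothing.
It also fails if it takes over 58 s, if anything falls off the work surface, if the arm or the gripper's body presses on something with over 40 N, if the wrist force passes 120 N, or if a joint passes its speed limit or range.

## Working session

There is one attempt and no reset: what is moved stays moved. The work goes in short steps, each a Python script; the robot and the scene stay as the last script left them, time stands still between calls to the robot, and variables do not carry over. Pictures are saved under pics/ and viewed, about 8 in all and at most 12, crops included, and the job is handed in when it is done.

```bash
ls; mkdir -p pics
python3 - <<'E'
from rig import robot
import cv2,numpy as np
for n in("top","scene"):
    p,d=robot.grab_frame(n); cv2.imwrite(f"pics/{n}0.png",p[:,:,::-1]); np.save(f"pics/{n}0.npy",d)
    print(n,robot.camera_info(n),(d>0).mean())
print(robot.camera_info("wrist"),robot.read_t(),robot.read_tcp_rot())
E
```

```text
pics
top {'vfov': 42.5363684883516, 'cx': 258.27363150011496, 'cy': 191.0792490932307, 'k1': 0.048949959307320476, 'view': array([[ 0.00772212, -0.99996361,  0.00362468,  0.00552421],
       [-0.99589286, -0.00801758, -0.09018392,  0.60064052],
       [ 0.0902097 , -0.00291339, -0.99591853,  1.03821506],
       [ 0.        ,  0.        ,  0.        ,  1.        ]])} 0.9961344401041666
scene {'vfov': 52.51081858596675, 'cx': 258.55739412764973, 'cy': 193.35377192236274, 'k1': -0.07386274738834643, 'view': array([[-0.1374558 ,  0.99034823, -0.0177843 ,  0.07568997],
       [ 0.56083998,  0.06301759, -0.82552244, -0.29344354],
       [-0.81643397, -0.12344699, -0.56408901,  1.31971602],
       [ 0.        ,  0.        ,  0.        ,  1.        ]])} 0.9961395263671875
{'vfov': 63.38912199123789, 'cx': 260.5308003463637, 'cy': 192.10108252811955, 'k1': -0.05995198585042481, 'T_tool_cam': array([[-3.04161058e-05, -9.67463667e-01, -2.53009983e-01,
         6.72465914e-02],
       [ 9.99999300e-01,  2.69891226e-04, -1.15223137e-03,
        -3.01396764e-04],
       [ 1.18302716e-03, -2.53009841e-01,  9.67462982e-01,
        -1.57856955e-01],
       [ 0.00000000e+00,  0.00000000e+00,  0.00000000e+00,
         1.00000000e+00]])} 0.1 [[ 9.39069396e-01 -3.43727386e-01 -3.91471560e-04]
 [-3.43727593e-01 -9.39068397e-01 -1.37409849e-03]
 [ 1.04696711e-04  1.42493341e-03 -9.99998979e-01]]
```

View pics/top0.png

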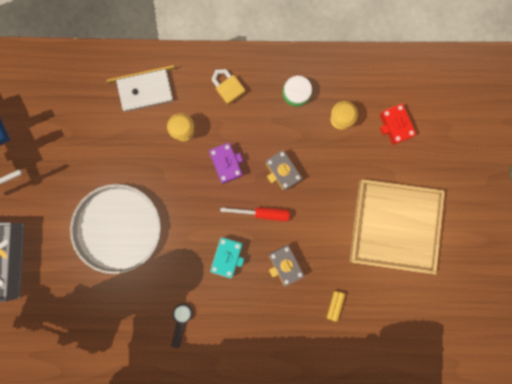

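View pics/scene0.png

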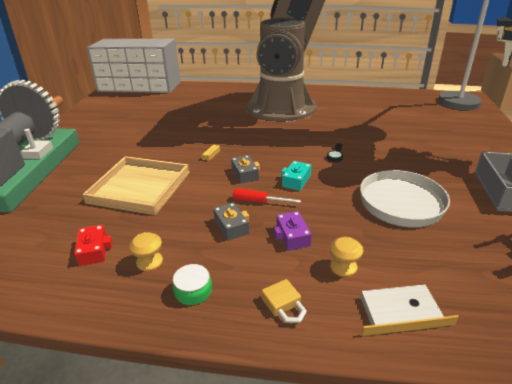

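The top view shows the two dark locks at about (285,170) and (286,265), with their bolts pointing left and slightly down. The tray is at (398,226) and the dish at (117,228). The purple and teal locks at (227,162) and (227,257) are decoys about 50 mm from the bolt noses. The scene view agrees.

```bash
cat > h.py <<'E'
import numpy as np, cv2
from rig import robot
def rays(uv,ci):
    f=192/np.tan(np.radians(ci["vfov"]/2)); uv=np.atleast_2d(uv).astype(float)
    d=(uv-[ci["cx"],ci["cy"]])/f; s=d.copy()
    for _ in range(8): s=d/(1+ci["k1"]*(s**2).sum(1,keepdims=True))
    return np.c_[s,np.ones(len(s))]
def cam2world(name):
    ci=robot.camera_info(name)
    if name!="wrist": return np.linalg.inv(ci["view"]),ci
    T=np.eye(4); T[:3,:3]=robot.read_tcp_rot(); T[:3,3]=robot.read_position()
    return T@ci["T_tool_cam"],ci
def plane(uv,z,T,ci):
    r=rays(uv,ci)@T[:3,:3].T; o=T[:3,3]
    return o+r*((z-o[2])/r[:,2])[:,None]
def cloud(d,T,ci):
    v,u=np.mgrid[:384,:512]; r=rays(np.c_[u.ravel(),v.ravel()],ci)
    return ((r*d.reshape(-1,1))@T[:3,:3].T+T[:3,3]).reshape(384,512,3)
def down(ang): # tool y axis (jaw) along world angle ang (rad), z down
    y=np.array([np.cos(ang),np.sin(ang),0]); z=np.array([0,0,-1.])
    return np.c_[np.cross(y,z),y,z]
def lock(p,T,ci,seed):
    """dark case top -> rectangle at z=.03; brass bolt direction. seed: world xy"""
    hsv=cv2.cvtColor(p,cv2.COLOR_RGB2HSV).astype(int); v,u=np.mgrid[:384,:512]
    W=plane(np.c_[u.ravel(),v.ravel()],.03,T,ci).reshape(384,512,3)
    near=np.hypot(W[...,0]-seed[0],W[...,1]-seed[1])<.055
    grey=((hsv[...,1]<75)&near).astype(np.uint8)
    brass=((hsv[...,1]>120)&(hsv[...,2]>150)&(hsv[...,0]>14)&(hsv[...,0]<32)&near)
    m=cv2.morphologyEx(grey,cv2.MORPH_OPEN,np.ones((3,3)))
    return W,m,brass,hsv
E
python3 - <<'E'
from h import *
p=cv2.imread("pics/top0.png")[:,:,::-1].copy(); d=np.load("pics/top0.npy")
T,ci=cam2world("top"); P=cloud(d,T,ci)
for n,(u,v) in dict(table=(320,330),l1=(295,180),l2=(296,275)).items(): print(n,P[v,u])
for n,px in dict(l1=(285,170),l2=(286,265)).items():
    s=plane([px],.03,T,ci)[0]; W,m,b,h=lock(p,T,ci,s)
    Q=W[m>0][:,:2]; r=cv2.minAreaRect((Q*1000).astype(np.float32))
    dm=(np.hypot(P[...,0]-s[0],P[...,1]-s[1])<.055)&(abs(P[...,2]-.03)<.005)
    r2=cv2.minAreaRect((P[dm][:,:2]*1000).astype(np.float32))
    print(n,s,m.sum(),r,'depth',dm.sum(),r2,'brass',b.sum(),W[b][:,:2].mean(0),p[px[1]+9,px[0]+9])
for n,bx,zr in(("tray",(345,170,455,280),.025),("dish",(62,175,170,280),.025)):
    x0,y0,x1,y1=bx; S=P[y0:y1,x0:x1].reshape(-1,3); S=S[(S[:,2]>.017)&(S[:,2]<.032)]
    q=(S[:,:2]*1000).astype(np.float32); print(n,len(S),cv2.minAreaRect(q),cv2.minEnclosingCircle(q))
E
```

```text
table [ 0.30334067 -0.12540318 -0.0038065 ]
l1 [ 0.62529856 -0.06903632  0.02707624]
l2 [ 0.422257   -0.07124236  0.02725106]
l1 [ 0.64654687 -0.0471647   0.03      ] 532 ((647.4693603515625, -44.344547271728516), (74.45589447021484, 44.67580032348633), 33.6751823425293) depth 660 ((645.2650146484375, -41.47090148925781), (74.88618469238281, 51.951385498046875), 33.69880676269531) brass 232 [ 0.63916956 -0.03168404] [138 125 117]
l2 [ 0.44322736 -0.04980689  0.03      ] 573 ((443.44268798828125, -50.23225402832031), (74.24223327636719, 45.588619232177734), 28.123315811157227) depth 695 ((440.05718994140625, -46.605228424072266), (74.61602783203125, 54.011070251464844), 27.60552215576172) brass 204 [ 0.43674275 -0.03875211] [136 124 117]
tray 973 ((527.9420166015625, -290.3563537597656), (180.85073852539062, 179.55677795410156), 82.52467346191406) ((527.5916748046875, -290.237548828125), 125.68757629394531)
dish 573 ((517.99951171875, 316.89385986328125), (187.32984924316406, 186.3553466796875), 58.89083480834961) ((518.9257202148438, 316.73187255859375), 95.66339111328125)
```

Both locks measure cleanly: the rectangles come out at about 74x45 mm. I'll go above lock 1 and check from close by.

```bash
cat >> h.py <<'E'
L={1:(.6436,-.0385,np.radians(123.7)),2:(.4401,-.0441,np.radians(118.1))}
TRAY=(.528,-.290); DISH=(.5185,.317)
def best(pos,ang):
    q0=np.array(robot.read_qpos()); c=[]
    for k in(0,np.pi):
        q=robot.ik(pos,down(ang+k))
        if q is not None: c.append((np.abs(np.array(q)-q0).max(),ang+k))
    return down(min(c)[1])
def st(s): print(s,'t %.2f'%robot.read_t(),'pos',np.round(robot.read_position(),4),'w %.1f mm'%(88*robot.read_grip_width()),'F',np.round(robot.read_force(),1),flush=True)
E
python3 - <<'E'
from h import *
x,y,a=L[1]; R=best([x,y,.15],a); robot.goto([x,y,.15],R); st("above1")
T,ci=cam2world("wrist"); p,d=robot.grab_frame("wrist")
# overlay the estimated outline
f=192/np.tan(np.radians(ci["vfov"]/2)); c,s=np.cos(a),np.sin(a); q=p[:,:,::-1].copy()
for lx,ly in((-30,-37.5),(-30,37.5),(16,37.5),(16,-37.5),(30,0)):
    w=np.array([x+(c*lx-s*ly)/1000,y+(s*lx+c*ly)/1000,.03 if lx<30 else .024,1])
    k=np.linalg.inv(T)@w; k=k[:2]/k[2]; k=k*(1+ci["k1"]*(k@k))*f+[ci["cx"],ci["cy"]]
    cv2.circle(q,tuple(int(i) for i in k.round()),3,(0,0,255),-1)
cv2.imwrite("pics/w1.png",q)
E
```

```text
above1 t 2.89 pos [ 0.6438 -0.0377  0.1501] w 87.8 mm F [-0.9  0.3 -0.1]
```

View pics/w1.png

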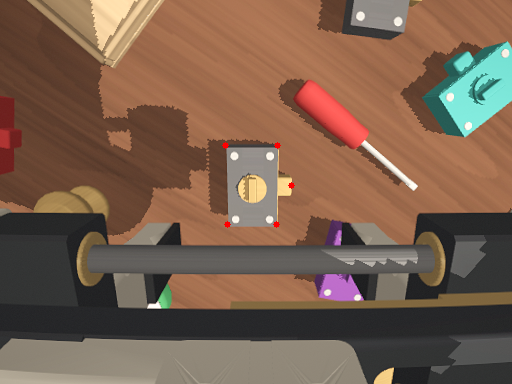

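The projected outline (red dots at the case corners near (226,145)–(277,224), bolt nose at (291,185)) matches the lock. The purple lock at (340,265) clears the right finger's path. Next I'll descend and squeeze lock 1.

Run:
```python
from h import *
def squeeze(i,R):
    x,y,a=L[i]
    robot.servo_line([x,y,.05],R,.25); robot.servo_line([x,y,.004],R,.08); st("down")
    robot.move_gripper(0.); robot.dwell(.3); st(f"SQUEEZED lock {i}")
squeeze(1,robot.read_tcp_rot())
```

```text
down t 4.22 pos [ 0.6438 -0.0385  0.0039] w 88.0 mm F [-0.5  0.1  0.3]
SQUEEZED lock 1 t 5.12 pos [ 0.644  -0.0386  0.0043] w 58.1 mm F [ 1.1 -2.5  2.6]
```

Lock 1 reads 58.1 mm, so it is firm and goes in the tray.

```bash
cat >> h.py <<'E'
def carry(dst,floor,ang,pic):
    p=robot.read_position(); R=robot.read_tcp_rot()
    robot.servo_line([p[0],p[1],.14],R,.15); st("lifted")
    R=best([*dst,.14],ang); robot.goto([*dst,.14],R); st("over")
    robot.servo_line([*dst,.05],R,.15); robot.servo_line([*dst,.0045+floor+.001],R,.04); st("set")
    robot.move_gripper(.82); robot.dwell(.2); st("released")
    robot.servo_line([*dst,.15],R,.12)
    im,_=robot.grab_frame("wrist"); cv2.imwrite(pic,im[:,:,::-1])
E
python3 - <<'E'
from h import *
carry(TRAY,.006,np.radians(82.5),"pics/w2.png")
x,y,a=L[2]; R=best([x,y,.15],a); robot.move_gripper(1.); robot.goto([x,y,.15],R); st("above2")
T,ci=cam2world("wrist"); p,d=robot.grab_frame("wrist")
f=192/np.tan(np.radians(ci["vfov"]/2)); c,s=np.cos(a),np.sin(a); q=p[:,:,::-1].copy()
for lx,ly in((-30,-37.5),(-30,37.5),(16,37.5),(16,-37.5),(30,0)):
    w=np.array([x+(c*lx-s*ly)/1000,y+(s*lx+c*ly)/1000,.03 if lx<30 else .024,1])
    k=np.linalg.inv(T)@w; k=k[:2]/k[2]; k=k*(1+ci["k1"]*(k@k))*f+[ci["cx"],ci["cy"]]
    cv2.circle(q,tuple(int(i) for i in k.round()),3,(0,0,255),-1)
w2=cv2.imread("pics/w2.png"); cv2.imwrite("pics/w23.png",cv2.resize(np.hstack([w2,q]),(800,300)))
E
```

```text
lifted t 6.18 pos [ 0.643  -0.0386  0.1387] w 58.4 mm F [ 0.1  0.4 -5.5]
over t 7.26 pos [ 0.5285 -0.2896  0.1399] w 58.4 mm F [ 0.4  0.1 -4.3]
set t 9.12 pos [ 0.5282 -0.2901  0.0118] w 57.9 mm F [-0.2  0.8 -4.2]
released t 9.83 pos [ 0.528  -0.29    0.0115] w 72.0 mm F [-0.3 -0.1 -0.5]
above2 t 12.75 pos [ 0.4408 -0.0443  0.1503] w 87.8 mm F [ 0.7 -0.1 -0.1]
```

View pics/w23.png

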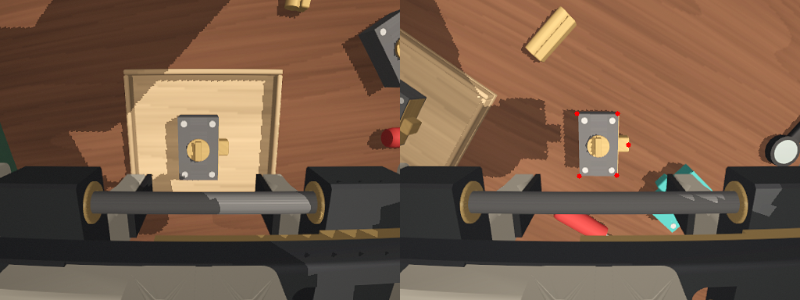

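On the left, lock 1 lies flat in the tray at (200,147), bolt out and thumb turn up. On the right, the outline matches lock 2 at (598,145). Next I'll squeeze lock 2 and carry it to the dish only if it gives way.

Run:
```python
from h import *
x,y,a=L[2]; R=robot.read_tcp_rot()
robot.servo_line([x,y,.05],R,.25); robot.servo_line([x,y,.004],R,.08)
robot.move_gripper(0.); robot.dwell(.6); st("SQUEEZED lock 2")
w=88*robot.read_grip_width()
if 42<w<51:
    carry(DISH,.004,a+np.radians(36),"pics/w4.png")
    robot.goto([.35,.35,.3],robot.read_tcp_rot()) if robot.ik([.35,.35,.3],robot.read_tcp_rot()) is not None else None
    st("away")
    p,d=robot.grab_frame("top"); cv2.imwrite("pics/top1.png",p[:,:,::-1])
    cv2.imwrite("pics/f.png",cv2.resize(np.hstack([cv2.imread("pics/w4.png"),p[:,:,::-1]]),(800,300)))
```

```text
SQUEEZED lock 2 t 15.39 pos [ 0.4404 -0.0442  0.0043] w 48.8 mm F [ 1.4 -4.1  5.1]
lifted t 16.45 pos [ 0.4395 -0.0443  0.139 ] w 48.4 mm F [-0.2  0.2 -3. ]
over t 17.83 pos [0.5184 0.3157 0.1399] w 48.8 mm F [ 0.3 -0.2 -3.9]
set t 19.74 pos [0.5187 0.3172 0.0098] w 48.6 mm F [ 0.2  0.3 -4. ]
released t 20.58 pos [0.5185 0.317  0.0095] w 72.0 mm F [ 0.3 -0.1  0.1]
away t 22.87 pos [0.3501 0.3498 0.2989] w 72.1 mm F [-0.8  0.6  0.1]
```

View pics/f.png

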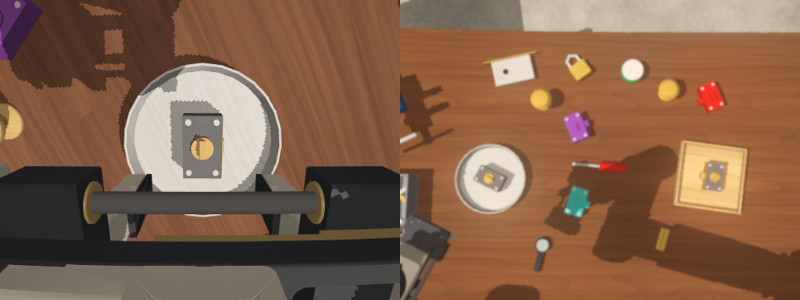

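The left half shows lock 2 flat in the dish at (203,147), bolt pushed in and thumb turn up. In the top view (right half), lock 2 sits in the dish at (491,178) and lock 1 in the tray at (714,177). The arm is clear and the other objects have not moved.

```bash
python3 -c "
from h import *
robot.job_done(); print(robot.read_t())"
```

```text
the job is handed in; nothing more can be done
the job is handed in; nothing more can be done
```

I squeezed both locks, put each in its place, and handed the job in at about 23 s of the 58 s allowed.

- **Firm lock:** the one farther from the robot read 58.1 mm between the fingers. I laid it in the square wooden tray, bolt still out.
- **Worn lock:** the nearer one gave way to 48.8 mm. I laid it in the round steel dish, bolt pushed in.

I released each lock about 1 mm above the floor. The wrist pictures taken just after each release and the final top view show both lying flat with thumb turns up, the arm clear, and the other objects where they were. No check failed or disagreed. After release I checked the bolts only by eye in the pictures.

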